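Tell the tins apart by weight

TASK

Three look-alike closed tins stand in the tray with a hammer lying across them. First lift the hammer off and lay it down on the bench clear of the tray, the soldering board and the steel block; then find out by feel what each tin holds: stand the heaviest one (silver casting) upright in the middle of the soldering board, the lightest one (wax) upright in the middle of the steel bench block, and leave the middle-weight one (brass) standing in the tray. Set things down rather than dropping them, keep the tins upright and leave the other things on the bench where they are.

Things in the scene. Friction and masses are not known exactly. Their poses are not given: they have to be found in the camera images.
- tin_a: round closed aluminium tin, 56 mm diameter, 40 mm high; the three look alike, any content may be in any tin. Total weights, within 8 %: with wax disc 60 g, with brass disc 300 g, with silver casting 610 g (the disc lies loose inside). Origin: centre of its underside, z up. Starts standing in the tray under the hammer
- tin_b: round closed aluminium tin, 56 mm diameter, 40 mm high; the three look alike, any content may be in any tin. Total weights, within 8 %: with wax disc 60 g, with brass disc 300 g, with silver casting 610 g (the disc lies loose inside). Origin: centre of its underside, z up. Starts standing in the tray under the hammer
- tin_c: round closed aluminium tin, 56 mm diameter, 40 mm high; the three look alike, any content may be in any tin. Total weights, within 8 %: with wax disc 60 g, with brass disc 300 g, with silver casting 610 g (the disc lies loose inside). Origin: centre of its underside, z up. Starts standing in the tray under the hammer
- tray: grey open steel tray fixed to the bench, 154 mm (its x) by 240 mm (its y), 18 mm high, walls and floor 5 mm thick; origin: centre of its underside. At the start the tins stand in a row along its y about 70 mm apart (between 64 and 76), up to 12 mm off its middle line. The bench behind the tray is free up to x = 0.735 m but for the listed things
- hammer: chasing hammer, 226 mm long, 240 g, loose, lying across the tops of the tins. Origin: centre of its underside; it runs along its y: steel head (75 mm along x, 22 along y, 22 high) at y = +102 mm, round wooden shaft 12 mm thick from +92 to -33, round grip 17 mm thick from -33 to -113, their axis 10 mm over the origin. Centre of mass at y = +12 mm
- hammer_shaft (a point): point on the axis of the hammer's shaft at its centre of mass (y = +12 mm, z = 10 mm in the hammer's frame): where to grip it; about 10 mm over the bench when the hammer lies there
- solder_board: white-grey soldering board, 105 mm (x) by 135 mm (y), 30 mm thick, fixed, left or right of the tray; origin: centre of its underside
- bench_block: grey square steel bench block, 75 x 75 mm, 16 mm thick, fixed, on the other side of the tray; origin: centre of its underside
- glass_jar: bystander: glass jar with ribbed white lid, 50 mm diameter, 40 mm high, loose; origin under its centre
- pot_stack: bystander: stack of small clear pots, 34 mm diameter, 81 mm high, loose; origin under its centre
- wax_lump: bystander: lump of grey modelling wax, 45 x 56 x 30 mm, loose; origin under its centre
- ring_clamp: bystander: wooden ring clamp, 30 mm (x) by 101 mm (y), 19 mm high, loose; origin under its centre
- red_graver: bystander: black craft graver with red collar, 15 mm (x) by 132 mm (y), 15 mm high, loose; origin under its centre

How it is judged:
By the outcome, as a careful person would: the job done as asked, in the order asked, and still so for the second after the job is handed in, with the robot touching nothing.
It also fails if it takes over 70 s, if anything falls off the work surface, if the arm or the gripper's body presses on something with over 40 N, if the wrist force passes 120 N, or if a joint passes its speed limit or range.

ROBOT

A 6-joint arm with a two-finger parallel gripper is mounted at the origin on a cart in front of the work surface, level with it; the furniture and walls round the work are solid. World frame = base frame: x ahead of the robot, y to its left, z up, the work surface at z = 0. Lengths are in m, angles in rad, forces in N, time in s.
With the tool pointing down it reaches from about 0.225 to 0.725 m from the base axis. Payload 3.1 kg.
Tool frame: the origin (TCP) lies midway between the tips of the shut fingers; the grasp point (between the pads) lies 19 mm behind it (env.hold_point_z is the distance from the TCP to the grasp point, in m); z points along the fingers, y is the line along which they close (so a half turn about z gives the same grasp; the last joint's range is limited). The gripper opens to 85 mm and grips with 20 to 120 N. Pads are 22 mm wide; open, the fingers measure 114 mm over their backs; the gripper's body (76 mm by 85 mm) begins 54 mm behind the grasp point. The pads swing forward as they close: fully open they stand 13 mm farther back than shut.
Start: joints at [-1.388, 0.048, 0.099, 1.622, 0, 1.443], TCP at [0.161, -0.5, 0.231] pointing down, gripper open.
Joint ranges: [-2.91, 2.91], [-0.99, 1.94], [-1.21, 1.42], [-2.12, 2.29], [-1.49, 1.47], [-3.14, 3.14]. Speed limits (rad/s): [2.79, 2.79, 3.14, 3.14, 3.14, 3.14].

INTERFACE

Orientations are given as [roll, pitch, yaw] about the fixed x, y, z axes, in that order (R = Rz(yaw) Ry(pitch) Rx(roll)).
In Python, from plant import env gives the robot as it stands. Calls block until the motion is done:
- env.movep(position, orientation): joint-space move of the TCP to a pose.
- env.move_l(position, rotation=None, max_speed=0.15, max_force=None): straight line of the TCP; rotation=None keeps the orientation; max_speed is the mean speed in m/s. With max_force (N) it stops when the force on the tool has changed by that much, and returns True; else False.
- env.move_j(angles): joint-space move.
- env.open_gripper() and env.grasp(): open the fingers fully, or close them until they stop; the grip force is fixed at half the most.
- env.pause(seconds).
- env.ik(position, orientation): joint angles nearest the present ones, or None.
- env.read_camera(name): name is "scene" or "top" or "wrist"; returns the picture (480x640x3 uint8, red, green, blue); there is no depth.
- env.get_calibration(name): a dict with "intrinsics" (3x3 intrinsics, pixels), "k1" (the pictures are not rectified: a ray, as slopes to the right and down, at radius r is drawn at 1 + k1 r^2 times it, then the intrinsics apply), "R" (3x3) and "t" (3): a world point X has camera coordinates R X + t; the wrist camera has in their place "T_tool_cam" (4x4, takes a point from camera to tool coordinates, whose origin is the TCP and whose axes are the flange's). Camera axes: x right, y down, z forward; pixel columns grow to the right and rows downward; lengths in m; the calibration is good to about 2 mm. A picture is of the moment at which its call begins: read the wrist's pose just before it. get_calibration takes no time and is no camera call.
A pose or a line that the arm cannot do raises env.IKError and nothing moves.
- env.job_done(): hands the job in; it is judged then, once.
Trained networks look in the newest picture that a camera, given by its name, has taken for a name from the list of things; names that differ only in an ending like _2 or _b are one class to them, and where a whole thing is asked for, a point or a joint stands for the part that bears it (a point fixed in the world has none). Each returns a list of dicts, best first, with "p" (0 to 1); they miss things now and then, are a little off and sometimes report something else, mostly with a low value. They report only what shows in the picture. A call takes as long as a camera call.
- env.silhouettes(camera, thing): "mask" (480x640 bool, what is visible of it).
- env.pinpoint(camera, thing): "centre" ([x, y, z] in m, in world coordinates, good to about 4 mm: a listed point, or the origin of a listed thing).
Readings, each from a call of its own:
- env.get_time_s(): time.
- env.get_joint_positions(): joint angles.
- env.get_joint_velocities(): joint speeds.
- env.get_effort(): joint torques, N m.
- env.get_eef_pos(): TCP position.
- env.get_orientation(): TCP orientation.
- env.get_ft_force(): force on the tool from outside, world axes, zero at the start.
- env.get_ft_torque(): the same for the moment, N m.
- env.get_width(): finger opening in m.
- env.get_finger_force(): force on a finger pad.
Only numpy, scipy, OpenCV 4.12 (cv2) and the standard library are available. Lean on these libraries where they do the work, as an engineer would, in place of code of your own. Each camera call takes 0.05 s, during which the arm holds its last target. There are 200 camera calls.

## Working session

There is one attempt and no reset: what is moved stays moved. The work goes in short steps, each a Python script; the robot and the scene stay as the last script left them, time stands still between calls to the robot, and variables do not carry over. Pictures are saved under pics/ and viewed, at most 10 in all, crops included, and the job is handed in when it is done.

```bash
mkdir -p pics; ls; python3 - <<'E'
from plant import env
import cv2, numpy as np
ims=[]
for c in ("top","scene"):
    im=env.read_camera(c); cv2.imwrite(f"pics/{c}0.png",im[:,:,::-1])
    for n in ("tin_a","tray","hammer","hammer_shaft","solder_board","bench_block","glass_jar","pot_stack","wax_lump","ring_clamp","red_graver"):
        print(c,n,[(np.round(d["centre"],3).tolist(),round(d["p"],2)) for d in env.pinpoint(c,n)[:4]])
print(env.get_time_s(),env.hold_point_z)
E
```

```text
pics
top tin_a [([0.494, -0.03, 0.009], 0.66), ([0.487, 0.036, 0.005], 0.65), ([0.488, 0.109, 0.009], 0.5)]
top tray [([0.488, 0.034, 0.005], 0.86)]
top hammer [([0.498, 0.007, 0.045], 0.79)]
top hammer_shaft [([0.489, 0.02, 0.052], 0.62), ([0.362, 0.234, -0.002], 0.32)]
top solder_board [([0.501, 0.288, 0.001], 0.92)]
top bench_block [([0.364, 0.236, -0.003], 0.61)]
top glass_jar [([0.693, 0.234, 0.0], 0.94)]
top pot_stack [([0.706, -0.196, -0.001], 0.51)]
top wax_lump [([0.363, 0.235, -0.001], 0.81)]
top ring_clamp []
top red_graver [([0.73, -0.307, -0.003], 0.81)]
scene tin_a [([0.491, 0.035, 0.001], 0.73), ([0.494, -0.034, 0.005], 0.69), ([0.489, 0.103, 0.003], 0.67)]
scene tray [([0.495, 0.04, -0.004], 0.84)]
scene hammer [([0.493, 0.007, 0.046], 0.72)]
scene hammer_shaft [([0.495, 0.02, 0.053], 0.55)]
scene solder_board [([0.505, 0.283, -0.003], 0.77)]
scene bench_block [([0.51, -0.281, -0.006], 0.75)]
scene glass_jar []
scene pot_stack [([0.703, -0.196, 0.003], 0.7)]
scene wax_lump [([0.363, 0.242, 0.004], 0.44)]
scene ring_clamp [([0.488, 0.105, 0.004], 0.67)]
scene red_graver [([0.731, -0.308, -0.003], 0.77), ([0.365, 0.242, 0.003], 0.6)]
1.2 0.0187
```

View pics/top0.png

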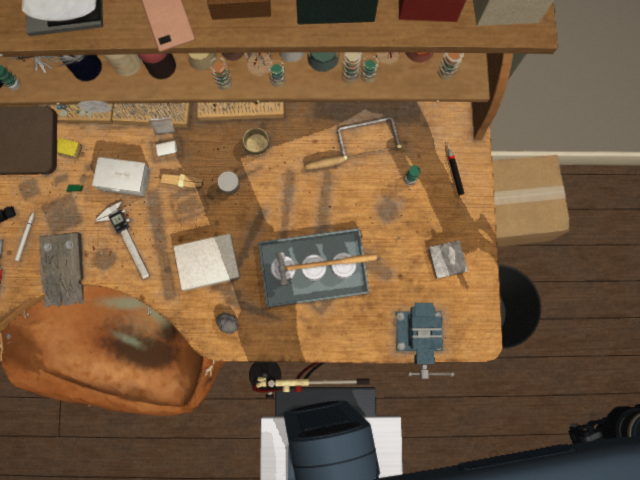

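View pics/scene0.png

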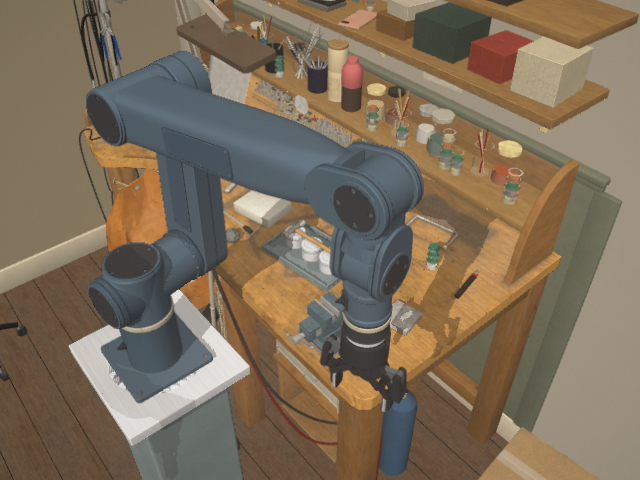

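The top view shows the tray at px (314,267), with the hammer over the tins and its head at (283,267). The board is at (206,262), the block at (448,259), the jar at (228,181) and the pots at (412,174). The bench behind the tray is free up to the saw at row ~163. The scene view agrees. Next I measure with masks.

```bash
cat > h.py <<'E'
from plant import env
import numpy as np, cv2
def to_plane(cam,px,z,pose=None):
    c=env.get_calibration(cam); px=np.atleast_2d(px).astype(float)
    if pose is None: R,t=np.array(c["R"]),np.array(c["t"])
    else:
        T=pose@np.array(c["T_tool_cam"]); R=T[:3,:3].T; t=-R@T[:3,3]
    n=cv2.undistortPoints(px[:,None],np.array(c["intrinsics"]),np.array([c["k1"],0,0,0.]))[:,0]
    d=np.c_[n,np.ones(len(n))]@R; o=-R.T@t
    return o+d*((z-o[2])/d[:,2])[:,None]
def tool_pose():
    from scipy.spatial.transform import Rotation as Ro
    T=np.eye(4); T[:3,:3]=Ro.from_euler("xyz",env.get_orientation()).as_matrix(); T[:3,3]=env.get_eef_pos(); return T
def rect(cam,thing,z,pose=None):
    r=env.silhouettes(cam,thing)
    for d in r[:2]:
        m=d["mask"]; ys,xs=np.nonzero(m)
        P=to_plane(cam,np.c_[xs,ys],z,pose)[:,:2]
        (c,s,a)=cv2.minAreaRect((P*1000).astype(np.float32))
        print(cam,thing,round(d["p"],2),"n",len(xs),"px",xs.mean().round(),ys.mean().round(),"rect mm",np.round(c,1),np.round(s,1),round(a,1),"centroid",(P.mean(0)*1000).round(1))
def weigh():
    return np.mean([env.get_ft_force() for _ in range(10)],0)
E
python3 - <<'E'
from h import *
env.read_camera("top")
for n,z in (("hammer",.055),("tray",.018),("solder_board",.03),("bench_block",.016),("tin_a",.045)): rect("top",n,z)
P=to_plane("top",[[283,267],[376,258],[315,267],[448,259],[325,163],[228,181]],.05);print(P.round(3))
print(env.get_orientation(),env.get_time_s())
print(weigh())
for y in (np.pi/2,-np.pi/2):
  for p in ([.49,.02,.2],[.65,.02,.05],[.5,.28,.1],[.5,-.28,.1]):
    q=env.ik(p,[np.pi,0,y+.09]); print(y,p,None if q is None else np.round(q,2))
E
```

```text
top hammer 0.76 n 802 px 318.0 264.0 rect mm [484.5   8.1] [227.   75.2] 89.8 centroid [494.9  26.7]
top tray 0.76 n 5173 px 313.0 268.0 rect mm [492.4  36.9] [159. 244.] 7.9 centroid [490.3  37.8]
top solder_board 0.95 n 2800 px 206.0 262.0 rect mm [504.1 284.5] [110.8 138.9] 12.7 centroid [503.3 284.5]
top bench_block 0.62 n 1056 px 447.0 259.0 rect mm [ 509.8 -277. ] [76.1 79.1] 12.3 centroid [ 509.8 -276.7]
top bench_block 0.46 n 214 px 411.0 175.0 rect mm [ 715.1 -199.5] [29.2 51.3] 54.1 centroid [ 715.1 -198.9]
top tin_a 0.91 n 346 px 314.0 268.0 rect mm [489.3  35.4] [50.1 55.1] 89.8 centroid [486.4  35.4]
top tin_a 0.77 n 403 px 343.0 267.0 rect mm [491.2 -29.1] [58.7 55.5] 31.6 centroid [488. -30.]
[[ 0.489  0.106  0.05 ]
 [ 0.509 -0.106  0.05 ]
 [ 0.489  0.033  0.05 ]
 [ 0.506 -0.271  0.05 ]
 [ 0.734  0.009  0.05 ]
 [ 0.691  0.235  0.05 ]]
[-3.14155052e+00  1.09039662e-05  3.10828247e-01] 1.5
[-0.16663876  0.24249704  1.04644063]
1.5707963267948966 [0.49, 0.02, 0.2] [-0.1  -0.05 -0.06  1.56  0.    1.38]
1.5707963267948966 [0.65, 0.02, 0.05] [-0.07  0.4   0.16  1.32  0.    1.41]
1.5707963267948966 [0.5, 0.28, 0.1] [ 0.39  0.18 -0.01  1.37  0.    1.87]
1.5707963267948966 [0.5, -0.28, 0.1] [-0.63  0.18 -0.01  1.37  0.    0.85]
-1.5707963267948966 [0.49, 0.02, 0.2] [-0.1  -0.05 -0.06  1.56  0.   -1.76]
-1.5707963267948966 [0.65, 0.02, 0.05] [-0.07  0.4   0.16  1.32  0.   -1.73]
-1.5707963267948966 [0.5, 0.28, 0.1] [ 0.39  0.18 -0.01  1.37  0.   -1.27]
-1.5707963267948966 [0.5, -0.28, 0.1] [-0.63  0.18 -0.01  1.37  0.   -2.29]
```

```bash
python3 - <<'E'
from h import *
env.movep([.46,.02,.26],[np.pi,0,np.pi/2+.092])
T=tool_pose(); im=env.read_camera("wrist"); cv2.imwrite("pics/w1.png",im[:,:,::-1])
print([(np.round(d["centre"],4).tolist(),round(d["p"],2)) for d in env.pinpoint("wrist","hammer_shaft")])
print([(np.round(d["centre"],4).tolist(),round(d["p"],2)) for d in env.pinpoint("wrist","tin_a")])
for d in env.silhouettes("wrist","hammer")[:1]:
    ys,xs=np.nonzero(d["mask"]); P=to_plane("wrist",np.c_[xs,ys],.055,T)[:,:2]
    print(d["p"],P.min(0),P.max(0))
    for a in np.arange(-.1,.13,.02):
        s=P[abs(P[:,1]-a)<.003]
        if len(s): print(round(a,2),s[:,0].min().round(4),s[:,0].max().round(4))
print(env.get_time_s())
E
```

```text
[([0.4946, 0.0161, 0.0521], 0.64)]
[([0.4942, -0.0268, 0.0076], 0.82), ([0.493, 0.0424, 0.0045], 0.81), ([0.484, 0.1045, 0.0047], 0.64)]
0.79 [ 0.44539035 -0.1063581 ] [0.52224739 0.12175848]
-0.1 0.501 0.5171
-0.08 0.4987 0.5148
-0.06 0.4956 0.5123
-0.04 0.4942 0.5097
-0.02 0.4939 0.5043
0.0 0.4916 0.5029
0.02 0.4893 0.4994
0.04 0.4862 0.497
0.06 0.4835 0.4947
0.08 0.4816 0.4923
0.1 0.4464 0.5184
0.12 0.4833 0.5208
3.85
```

View pics/w1.png

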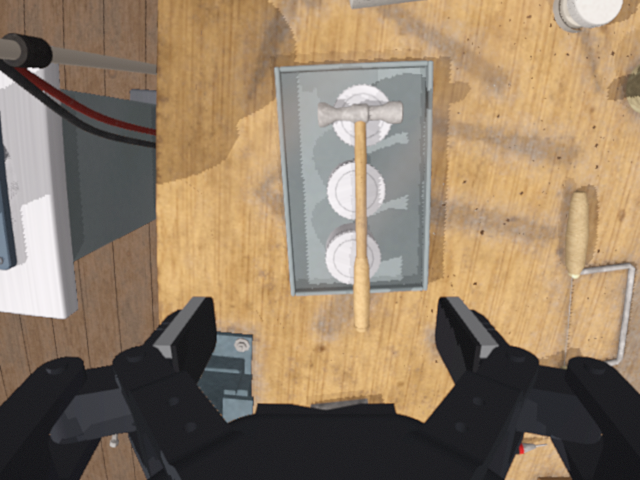

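The wrist view shows the hammer shaft at px column ~361, the tins at (362,115), (356,190) and (352,257), and the tray edges at columns 283–432. The shaft grip point is about (0.4944, 0.019), yaw 0.12.

```bash
python3 - <<'E'
from h import *
o=[np.pi,0,np.pi/2+.12]
env.movep([.4944,.019,.12],o)
f0=weigh()
print(env.move_l([.4944,.019,.047],max_speed=.12,max_force=8), weigh()-f0)
env.grasp(); print(env.get_width(),env.get_finger_force(), weigh()-f0)
env.move_l([.4944,.019,.13],max_speed=.08); f=weigh()-f0; print("lift",f,env.get_width(),env.get_time_s())
T=tool_pose(); im=env.read_camera("scene"); cv2.imwrite("pics/s1.png",im[150:400,200:520,::-1])
E
```

```text
False [ 0.59536176 -0.39004454 -0.63676358]
0.009184805381784901 58.575754165649414 [ 0.24657326 -0.87971922  0.90821925]
lift [-0.04249859 -0.7292717  -3.71435669] 0.009044219279031849 7.1083
```

View pics/s1.png

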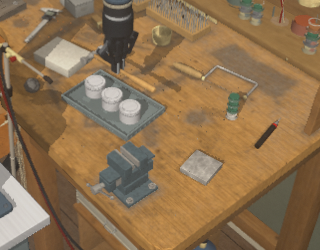

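The hammer is held level, clear of the tins. I'll lay it behind the tray.

```bash
python3 - <<'E'
from h import *
env.move_l([.65,.019,.10],max_speed=.15)
env.move_l([.65,.019,.015],max_speed=.1)
f0=weigh()
print(env.move_l([.65,.019,.0015],max_speed=.03,max_force=3),env.get_eef_pos(),weigh()-f0)
env.open_gripper()
env.move_l([.65,.019,.10],max_speed=.2)
env.movep([.44,.03,.26],[np.pi,0,np.pi/2+.13])
T=tool_pose(); im=env.read_camera("wrist"); cv2.imwrite("pics/w2.png",im[:,:,::-1])
for n in ("tin_a","hammer","tray"):print(n,[(np.round(d["centre"],4).tolist(),round(d["p"],2)) for d in env.pinpoint("wrist",n)])
for d in env.silhouettes("wrist","tin_a")[:4]:
    ys,xs=np.nonzero(d["mask"]); P=to_plane("wrist",np.c_[xs,ys],.045,T)[:,:2]
    (c,r)=cv2.minEnclosingCircle((P*1000).astype(np.float32)); print(d["p"].__round__(2),np.round(c,1),r,P.mean(0).round(4))
rect("wrist","tray",.018,T); rect("wrist","hammer",.01,T)
print(env.get_time_s())
E
```

```text
True [0.65096811 0.01887832 0.00361391] [-0.2114306  -0.42910352  6.10027176]
tin_a [([0.4845, 0.1053, 0.0048], 0.86), ([0.4911, -0.0288, 0.0068], 0.74), ([0.4925, 0.0414, 0.0057], 0.73)]
hammer [([0.6513, 0.002, -0.002], 0.61)]
tray []
0.82 [486.3  39.4] 30.43913459777832 [0.4867 0.0395]
0.73 [490.1 -26. ] 32.969364166259766 [ 0.4908 -0.0255]
wrist tray 0.7 n 24442 px 375.0 186.0 rect mm [491.   38.3] [153.7 238.8] 7.8 centroid [488.7  50.7]
wrist hammer 0.8 n 3276 px 516.0 215.0 rect mm [667.2  14.5] [ 81.2 227. ] 16.1 centroid [648.1  39.5]
wrist hammer 0.67 n 3048 px 385.0 132.0 rect mm [490.7 107.8] [61.5 59.8] 53.5 centroid [490.4 108.1]
12.5417
```

View pics/w2.png

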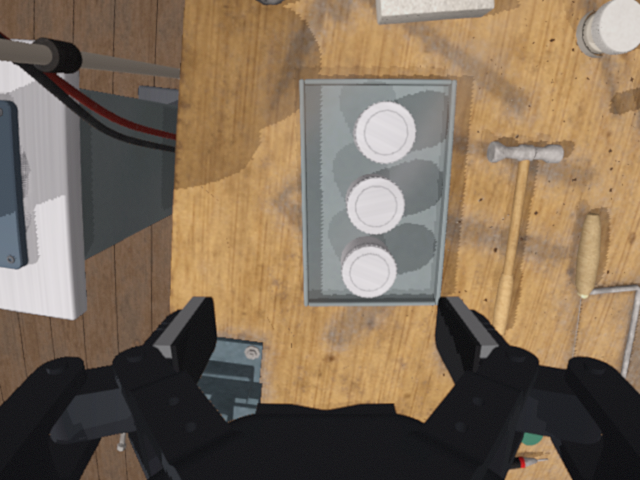

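The wrist view shows the three bare tins with lids centred at px (386,131), (376,205) and (369,271). The hammer lies on the bench behind the tray, from (524,153) to (503,320), clear of everything. Now I weigh the tins, starting with the one at the +y end.

```bash
cat >> h.py <<'E'
YAW=np.pi/2+.13; O=[np.pi,0,YAW]
def mf(n=40): return np.mean([env.get_ft_force()[2] for _ in range(n)])
def pick(x,y,base=.005):
    env.movep([x,y,.12],O)
    hit=env.move_l([x,y,base+.017],max_speed=.12,max_force=15)
    if hit: print("HIT",env.get_eef_pos()); env.move_l([x,y,.12]); return None
    env.grasp(); w=env.get_width()
    env.move_l([x,y,base+.017+.06],max_speed=.1); env.pause(.15)
    fl=mf(); print("width",w,env.get_width(),"fz",fl,"t",env.get_time_s()); return fl
def place(x,y,base):
    env.move_l([x,y,base+.037],max_speed=.12)
    hit=env.move_l([x,y,base+.0155],max_speed=.04,max_force=4); print("down",hit,env.get_eef_pos())
    env.open_gripper(); env.move_l([x,y,base+.11],max_speed=.2)
E
python3 - <<'E'
from h import *
P=to_plane("wrist",[[386,131],[376,205],[369,271]],.045,tool_pose())[:,:2];np.save("tins.npy",P);print(P.round(4))
print("empty",mf())
pick(*P[0])
E
```

```text
[[ 0.4867  0.1081]
 [ 0.4888  0.0383]
 [ 0.4931 -0.0298]]
empty 0.2204276514566809
width 0.05371581599046442 0.053648340021695114 fz -5.625103734930412 t 15.5083
```

5.8 N means silver, so it goes on the board. Then I weigh the next one.

```bash
python3 - <<'E'
from h import *
P=np.load("tins.npy")
place(.504,.2845,.03)
print(env.get_time_s())
env.movep([*P[1],.13],O); print("empty",mf())
f=pick(*P[1])
E
```

```text
down True [0.50394941 0.28426476 0.04863758]
18.6583
empty 0.07019583986622734
width 0.05325488058475772 0.053592430646252 fz -3.460324264425264 t 22.1417
```

About 3.5 N means brass, so back it goes, and the third tin gets checked before placing.

```bash
python3 - <<'E'
from h import *
P=np.load("tins.npy")
place(*P[1],.005)
env.movep([*P[2],.12],O); e=mf()
f=pick(*P[2]); print("net",f-e)
if -1.8<f-e<0.3:
    env.move_l([.5,-.2,.11],max_speed=.2)
    place(.510,-.277,.016)
    env.movep([.40,-.15,.30],O)
    for c in ("top","wrist"):
        T=tool_pose(); im=env.read_camera(c); cv2.imwrite(f"pics/{c}3.png",im[:,:,::-1])
        for n in ("tin_a","solder_board","bench_block"):print(c,n,[(np.round(d["centre"],4).tolist(),round(d["p"],2)) for d in env.pinpoint(c,n)])
print(env.get_time_s())
E
```

```text
down True [0.48918069 0.03829125 0.02358712]
width 0.05323862156176399 0.05355206702030018 fz -0.9740893395747472 t 27.0333
net -0.9835113072931075
down True [ 0.51006452 -0.27669448  0.03468636]
top tin_a [([0.5032, 0.2826, 0.0322], 0.8), ([0.4875, 0.0345, 0.0052], 0.69)]
top solder_board [([0.5009, 0.2835, 0.0012], 0.6), ([0.3624, 0.2358, -0.0007], 0.43)]
top bench_block []
wrist tin_a [([0.4932, 0.0416, 0.0035], 0.92), ([0.508, -0.2756, 0.017], 0.6)]
wrist solder_board []
wrist bench_block [([0.5087, -0.2782, -0.0018], 0.83)]
31.8667
```

```bash
python3 -c "
import cv2;a=cv2.imread('pics/top3.png')[120:380,150:510];cv2.imwrite('pics/t3c.png',cv2.resize(a,None,fx=2.2,fy=2.2,interpolation=2))"
```

```text
(no output)
```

View pics/t3c.png

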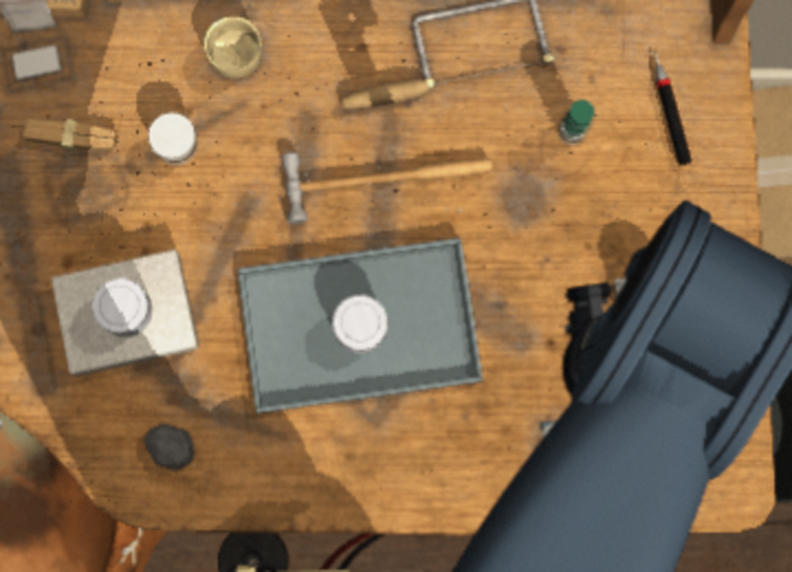

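View pics/wrist3.png

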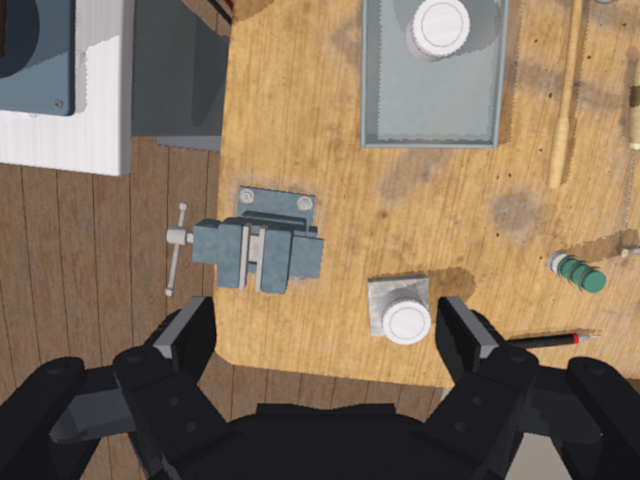

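In the top view the silver tin is upright mid-board at crop (120,305), the brass tin is in the tray at (360,322) and the hammer is clear at (290,185). In the wrist view the wax tin is on the block, lid at (407,322), with block corners at (368,281) and (427,276). I'll check its centring numerically.

```bash
python3 - <<'E'
from h import *
T=tool_pose()
print("lid",to_plane("wrist",[[407,321]],.056,T).round(4))
C=to_plane("wrist",[[368,281],[427,276],[372,335]],.016,T);print(C.round(4),"centre",((C[1]+C[2])/2).round(4),np.linalg.norm(C[0]-C[1]),np.linalg.norm(C[0]-C[2]))
E
```

```text
lid [[ 0.5114 -0.2752  0.056 ]]
[[ 0.4656 -0.2475  0.016 ]
 [ 0.5365 -0.2318  0.016 ]
 [ 0.4829 -0.3205  0.016 ]] centre [ 0.5097 -0.2762  0.016 ] 0.07259113471235762 0.07501639031338604
```

The tin is centred on the block within 2 mm, so I'm handing in.

```bash
python3 -c "
from plant import env
print(env.job_done())"
```

```text
the job is handed in; nothing more can be done
None
```

The job is handed in at about 32 s: the hammer lies clear on the bench behind the tray, the silver tin stands on the soldering board, the wax tin on the steel block, and the brass tin is back in the tray.

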